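# Feed hub caps through the tray gate

## Robot

A 7-joint arm with a two-finger parallel gripper is mounted at the origin on the work surface. World frame = base frame: x ahead of the robot, y to its left, z up, the work surface at z = 0. Lengths are in mm, angles in rad, forces in N, time in s.
With the tool pointing down it reaches from about 425 to 975 mm from the base axis. Payload 16.7 kg.
Tool frame: the origin (TCP) lies midway between the tips of the shut fingers; the grasp point (between the pads) lies behind it (robot.grasp_offset is the z of the grasp point in the tool frame, in mm); z points along the fingers, y is the direction in which the jaws open and shut (so a half turn about z gives the same grasp; the last joint's range is limited). The gripper opens to 85 mm and grips with 20 to 120 N. Pads are 22 mm wide; open, the fingers measure 114 mm over their backs; the gripper's body (76 mm by 85 mm) begins 54 mm behind the grasp point. The pads swing forward as they close: fully open they stand 13 mm farther back than shut.
Start: joints at [1.163, 0.426, 0.074, 1.606, -0.034, 1.111, -0.067], TCP at [172.064, -652.664, 231.302] pointing down, gripper open.
Joint ranges: [-2.85, 2.85], [-0.5, 2.14], [-1.23, 1.37], [0.21, 2.46], [-1.02, 4.16], [0.16, 2.05], [-2.73, 2.73]. Speed limits (rad/s): [1.89, 1.89, 2.39, 2.39, 3.01, 3.01, 3.01].

## Interface

Orientations are given as [roll, pitch, yaw] about the fixed x, y, z axes, in that order (R = Rz(yaw) Ry(pitch) Rx(roll)).
In Python, from workcell import sensors, viewer, robot gives the robot as it stands.
- The arm moves only by the shell command python3 -m crank 'ROWS' [FORCE]. ROWS is JSON, a list of rows, each a list of 3 entries, a list of its own where there are three numbers: the turn, a rotation vector about the tool's x, y, z in degrees, then the shift along the tool's x, y, z in cm, then the opening, from 0 (shut) to 1 (fully open). A call has 1 to 8 rows; each row shifts and turns the commanded pose from where the row before left it, along the tool's axes as they then stand; what a row does not reach is not made up. A row lasts 1/8 s, in which the tool goes at most 62.5 mm and 10.7 degrees, less where a joint would pass 70% of its speed; a pose out of reach is approached as far as the arm can. A call is refused whole if a number of a shift passes 6.25 or a number of a turn 10.7, either way. A call with a gripper value outside its range is refused whole. The fingers move at their own pace and stop on an object; FORCE is the grip in N (left out, the last holds). Time passes only in rows, so rows that do not move let the fingers close. It gives the time, the measured TCP pose, the force and the opening at its end, in the units of the state.
- sensors.get_state(): the state, without advancing time (a new reading comes with each control period).
- viewer.capture(name): name is "scene" or "top" or "wrist"; returns a dict with "image" (384x512x3 uint8, red, green, blue), "z_map" (384x512 float32, mm along the optical axis (not along the pixel's ray), 0 where there is no reading), "mtx" (3x3 intrinsics, pixels), "origin" and "attitude" of the camera in the world. Camera axes: x right, y up, looking along -z (the intrinsics and any distortion apply to the point x, -y, -z); pixel columns grow to the right and rows downward; lengths in mm; the calibration is good to about 2 mm. A picture is of the moment at which its call begins.
- robot.hand_in(): hands the job in, once; it reports no verdict.
The state is a dict: "t": time; "qpos": joint angles; "joint_velocities": joint speeds; "joint_efforts": joint torques, N m; "ee_pos": TCP position; "tool_rot": TCP orientation; "wrist_force": force on the tool from outside, world axes, zero at the start; "wrist_torque": the same for the moment, N m; "width": opening from 0.0 (shut) to 1.0 (fully open).
Only numpy, scipy, OpenCV 4.12 (cv2) and the standard library are available. Lean on these libraries where they do the work, as an engineer would, in place of code of your own. Each camera call takes 0.05 s, during which the arm holds its last target.

## Task

Sweep the three green hub caps along the sorting tray with your fingertips and through the narrow gate in the dark fence, one at a time, so that each drops into the slot behind it. Only push them along the deck: do not lift them. Leave the yellow cap lying where it is and do not disturb the other things on the tray and the table.

Things in the scene. Friction and masses are not known exactly. Their poses are not given: they have to be found in the camera images.
- tray: Plywood sorting tray, fixed. Origin on the table under the middle of the gate, at the deck's end; x points level from the deck through the gate to the slot, z up. Flat deck 84 mm above the table, x = -220 mm (open rear edge, no rim) to 0, y = -152 to 152 mm, side rims 8 mm high. The caps lie 108 to 170 mm before the gate, in four places side by side, none between another and the gate.
- gate (a point): Middle of the gate, at deck height, on the edge where the deck drops into the slot (tray x = 0). The gate is a 44 mm wide opening (tray y = -22 to 22 mm) in a dark fence 18 mm high and 8 mm thick (tray x = -8 to 0 mm) that closes the rest of the deck's end. A cap whose centre passes the edge tips and falls in.
- slot (a point): Centre of the slot's floor, 8 mm above the table. The slot is open above, 54 mm long (tray x = 0 to 54 mm), 84 mm wide, 76 mm deep below the deck. Beyond it a stop block as high as the fence (tray x = 54 to 75 mm); to either side of it aprons level with the deck.
- green1: Green plastic hub cap, a solid disc 28 mm in diameter and 16 mm thick, about 20 g, lying flat and loose on the tray's deck; origin at its centre (8 mm above the deck), z up along its axis
- green2: Green plastic hub cap, a solid disc 28 mm in diameter and 16 mm thick, about 20 g, lying flat and loose on the tray's deck; origin at its centre (8 mm above the deck), z up along its axis
- green3: Green plastic hub cap, a solid disc 28 mm in diameter and 16 mm thick, about 20 g, lying flat and loose on the tray's deck; origin at its centre (8 mm above the deck), z up along its axis
- yellow: Yellow plastic hub cap, a solid disc 28 mm in diameter and 16 mm thick, about 20 g, lying flat and loose on the tray's deck; origin at its centre (8 mm above the deck), z up along its axis. To be left where it is
- dowel: Bystander: short wooden dowel, 22 mm in diameter, 35 mm tall, standing on the apron on the tray's +y side of the slot, origin under its centre
- nutblock: Bystander: wooden block 30 x 30 x 22 mm on the apron on the tray's -y side of the slot, origin under its centre
- screwdriver: Bystander: red-handled screwdriver, 200 mm long, lying on the table right of the tray
- tape: Bystander: blue tape measure, 65 x 35 x 60 mm, on the table left of the tray, origin under its centre
- jar: Bystander: amber glass jar, 72 mm in diameter, 100 mm tall, on the table left of the tray, origin under its centre
- cardbox: Bystander: open white card box, 90 x 110 x 80 mm, on the table right of the tray, origin under its centre

How it is judged (in metres and radians):
On the way, in this order (a step that is already met when the one before it is completed fails the run):
1. a first green cap lies in the slot (((x of green1 in the frame of tray between 0 and 0.056 m and y of green1 in the frame of tray between -0.044 and 0.044 m and z of green1 in the frame of tray below 0.072 m) or (x of green2 in the frame of tray between 0 and 0.056 m and y of green2 in the frame of tray between -0.044 and 0.044 m and z of green2 in the frame of tray below 0.072 m) or (x of green3 in the frame of tray between 0 and 0.056 m and y of green3 in the frame of tray between -0.044 and 0.044 m and z of green3 in the frame of tray below 0.072 m))), for 0.2 s.
2. a second green cap has followed it, separately ((((x of green1 in the frame of tray between 0 and 0.056 m and y of green1 in the frame of tray between -0.044 and 0.044 m and z of green1 in the frame of tray below 0.072 m) and (x of green2 in the frame of tray between 0 and 0.056 m and y of green2 in the frame of tray between -0.044 and 0.044 m and z of green2 in the frame of tray below 0.072 m)) or ((x of green1 in the frame of tray between 0 and 0.056 m and y of green1 in the frame of tray between -0.044 and 0.044 m and z of green1 in the frame of tray below 0.072 m) and (x of green3 in the frame of tray between 0 and 0.056 m and y of green3 in the frame of tray between -0.044 and 0.044 m and z of green3 in the frame of tray below 0.072 m)) or ((x of green2 in the frame of tray between 0 and 0.056 m and y of green2 in the frame of tray between -0.044 and 0.044 m and z of green2 in the frame of tray below 0.072 m) and (x of green3 in the frame of tray between 0 and 0.056 m and y of green3 in the frame of tray between -0.044 and 0.044 m and z of green3 in the frame of tray below 0.072 m)))), for 0.2 s.
3. the third green cap has followed, separately (x of green1 in the frame of tray between 0 and 0.056 m and y of green1 in the frame of tray between -0.044 and 0.044 m and z of each of green1, green2, green3 in the frame of tray below 0.072 m and x of green2 in the frame of tray between 0 and 0.056 m and y of green2 in the frame of tray between -0.044 and 0.044 m and x of green3 in the frame of tray between 0 and 0.056 m and y of green3 in the frame of tray between -0.044 and 0.044 m), for 0.2 s.
At the end, for the whole second after the job is handed in: All three green caps lie at rest in the slot, their centres at least 12 mm below the deck; the yellow cap lies flat on the deck within 15 mm of where it started (all of step 3 and linear speed of each of green1, green2, green3 below 0.02 m/s and distance of yellow from where it was at the start of the episode below 0.015 m and angle between yellow's own z axis and vertical below 0.2 rad); the robot touches nothing.
It fails at once if a green or yellow cap is lifted (centre more than 12 mm above where it lies on the deck) (z of any of green1, green2, green3, yellow in the frame of tray above 0.104 m).
It fails at once if the yellow cap is pushed more than 15 mm from its place (distance of yellow from where it was at the start of the episode above 0.015 m).
It fails at once if another thing on the tray or table is moved more than 20 mm (distance of any of dowel, nutblock, screwdriver, tape, jar, cardbox from where it was at the start of the episode above 0.02 m).
It also fails if it takes over 64 s, if anything falls off the work surface, if the arm or the gripper's body presses on something with over 40 N, if the wrist force passes 120 N, or if a joint passes its speed limit or range.

## Working session

There is one attempt and no reset: what is moved stays moved. The work goes in short steps, Python scripts to look and compute and a shell command to move; the robot and the scene stay as the last step left them, time stands still between calls to the robot, and variables do not carry over. Pictures are saved under pics/ and viewed, and the job is handed in when it is done.

```bash
mkdir -p pics; ls; python3 - <<'E'
from workcell import sensors, viewer, robot
import cv2
s=sensors.get_state();print(s, robot.grasp_offset)
for n in ["scene","top","wrist"]:
    c=viewer.capture(n);cv2.imwrite(f"pics/{n}0.png",c["image"][:,:,::-1]);print(n,c["mtx"],c["origin"],c["attitude"],[k for k in c])
E
```

```text
pics
{'t': 0.0, 'qpos': array([ 1.16347221,  0.42673413,  0.07381516,  1.60661996, -0.03412134,
        1.11081564, -0.067094  ]), 'joint_velocities': array([ 0.00045176,  0.00018161, -0.00030685,  0.00163027,  0.00030203,
        0.00185314, -0.00171858]), 'joint_efforts': array([-5.91488806e-04, -9.49843454e+01,  3.76082808e+00, -4.63521910e+01,
        1.93244132e-02,  1.01924074e-02, -1.89616310e-05]), 'ee_pos': array([ 172.00088273, -652.28155089,  230.60239094]), 'tool_rot': array([-3.14027514e+00,  6.39470033e-05,  2.57821143e-01]), 'wrist_force': array([-0.0687101 , -0.46566393,  0.75735254]), 'wrist_torque': array([-0.01177451,  0.01020584,  0.02951052]), 'width': 0.9993994488520902} -18.700000000000003
scene [[416.82850604   0.         251.07726715]
 [  0.         416.82850604 190.65751716]
 [  0.           0.           1.        ]] [1145.09737323 -311.42835713  959.41369984] [0.65209971 0.00277024 1.08026602] ['image', 'z_map', 'mtx', 'origin', 'attitude']
top [[413.88301321   0.         258.48363882]
 [  0.         413.88301321 182.37764337]
 [  0.           0.           1.        ]] [ 450.09676603    2.80985107 1258.0494996 ] [ 0.08810918  0.01405687 -1.55469845] ['image', 'z_map', 'mtx', 'origin', 'attitude']
wrist [[275.91444477   0.         256.14789607]
 [  0.         275.91444477 188.87919988]
 [  0.           0.           1.        ]] [ 243.96990693 -633.27987254  374.18400597] [-2.97864887e-01  9.71533380e-04 -1.31181678e+00] ['image', 'z_map', 'mtx', 'origin', 'attitude']
```

View pics/scene0.png

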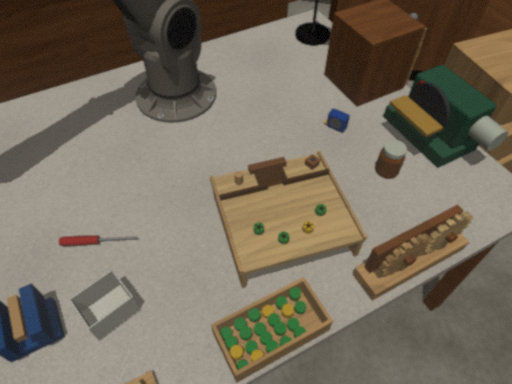

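View pics/top0.png

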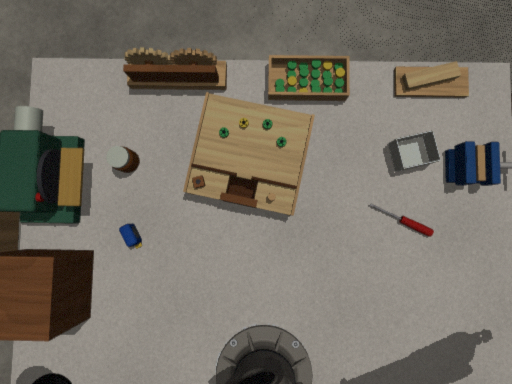

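View pics/wrist0.png

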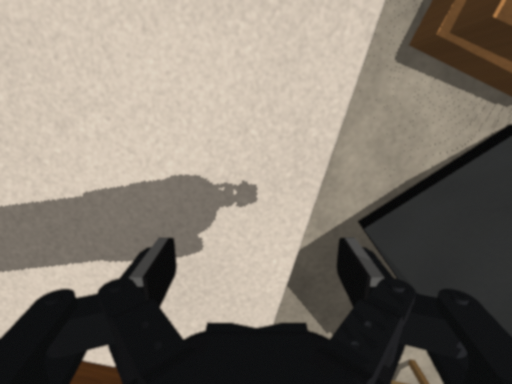

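The top view shows the slot and gate (about 240,188) on the robot's side of the tray. The greens are at about (224,132), (267,124) and (281,142), and yellow is at (244,123). I'll measure these.

```bash
cat > h.py <<'E'
import numpy as np, cv2
from scipy.spatial.transform import Rotation as Ro
from workcell import sensors, viewer, robot
def ray(c,uv,z):
    uv=np.atleast_2d(uv).astype(float);K=c["mtx"]
    d=np.c_[(uv[:,0]-K[0,2])/K[0,0],-(uv[:,1]-K[1,2])/K[1,1],-np.ones(len(uv))]
    d=d@Ro.from_euler("xyz",c["attitude"]).as_matrix().T
    o=np.array(c["origin"]);return o+d*((z-o[2])/d[:,2])[:,None]
def proj(c,p):
    p=(np.atleast_2d(p)-c["origin"])@Ro.from_euler("xyz",c["attitude"]).as_matrix();K=c["mtx"]
    return np.c_[K[0,2]+K[0,0]*p[:,0]/-p[:,2],K[1,2]-K[1,1]*p[:,1]/-p[:,2]]
def blobs(c,lo,hi,amin=15):
    m=cv2.inRange(cv2.cvtColor(c["image"],cv2.COLOR_RGB2HSV),lo,hi)
    m=cv2.morphologyEx(m,cv2.MORPH_CLOSE,np.ones((5,5)))
    n,l,st,ce=cv2.connectedComponentsWithStats(m)
    return [(ce[i].round(1),st[i,4]) for i in range(1,n) if st[i,4]>amin]
G=((45,90,40),(85,255,255));Y=((22,150,90),(33,255,255))
E
python3 - <<'E'
from h import *
for n in ["top","scene"]:
    c=viewer.capture(n)
    for nm,k in (("G",G),("Y",Y)):
        for ce,a in blobs(c,*k):
            p=ray(c,ce,98)[0]
            print(n,nm,ce,a,p.round(1))
    im=c["image"][:,:,::-1]
    cr=im[85:220,175:325] if n=="top" else im[140:290,200:370]
    np.save(n+".npy",c,allow_pickle=True)
    cv2.imwrite(f"pics/{n}crop.png",cv2.resize(cr,None,fx=4.4,fy=4.0,interpolation=cv2.INTER_CUBIC) if 0 else cv2.resize(cr,None,fx=4,fy=4,interpolation=cv2.INTER_CUBIC))
E
```

```text
top G [314.6  76.6] 1146 [ 859.8 -135.6   98. ]
top G [337.9  65.5] 48 [ 893.3 -202.4   98. ]
top G [283.4  86.6] 163 [829.3 -46.3  98. ]
top G [267.  123.5] 76 [721.   -0.8  98. ]
top G [223.5 131.9] 75 [695.1 122.7  98. ]
top G [ 23.2 176.8] 3537 [558.3 689.3  98. ]
top G [ 68.3 141.2] 181 [662.3 566.1  98. ]
top G [281.  141.4] 75 [669.9 -41.2  98. ]
top Y [327.2  64.9] 58 [ 894.8 -171.6   98. ]
top Y [340.   71.9] 66 [ 874.5 -208.4   98. ]
top Y [291.9  80.1] 65 [848.7 -70.5  98. ]
top Y [302.8  89.7] 30 [ 820.8 -102.    98. ]
top Y [243.4 122.2] 66 [723.9  66.6  98. ]
scene G [455.6 111.3] 2989 [590.1 686.3  98. ]
scene G [390.2 108.6] 17 [486.6 519.5  98. ]
scene G [320.4 209.2] 83 [697.9 122.2  98. ]
scene G [258.3 228.1] 85 [673.2 -42.2  98. ]
scene G [283.3 237.1] 90 [723.8  -1.6  98. ]
scene G [292.1 299.9] 352 [868.4 -65.6  98. ]
scene G [260.6 330.8] 1647 [ 894.9 -158.2   98. ]
scene G [241.4 363.5] 67 [ 933.6 -222.9   98. ]
scene Y [307.6 226.8] 84 [726.8  65.5  98. ]
scene Y [267.  310.3] 100 [ 863. -125.   98.]
scene Y [287.5 310.1] 122 [883.3 -86.2  98. ]
scene Y [236.  351.4] 141 [ 907.9 -221.8   98. ]
scene Y [255.8 354.4] 89 [ 931.8 -189.5   98. ]
```

View pics/topcrop.png

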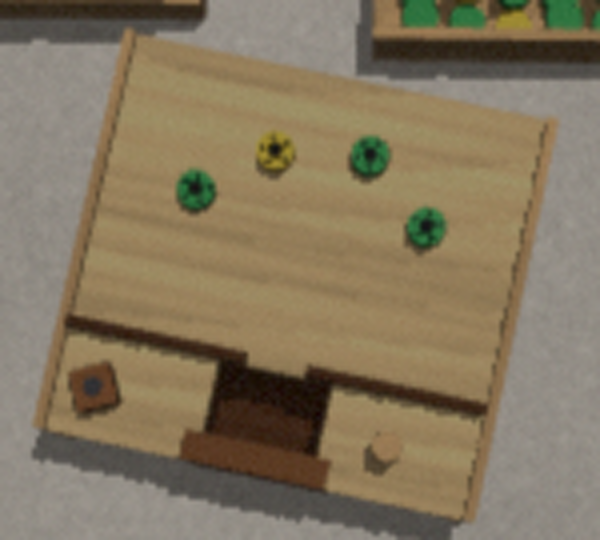

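View pics/scenecrop.png

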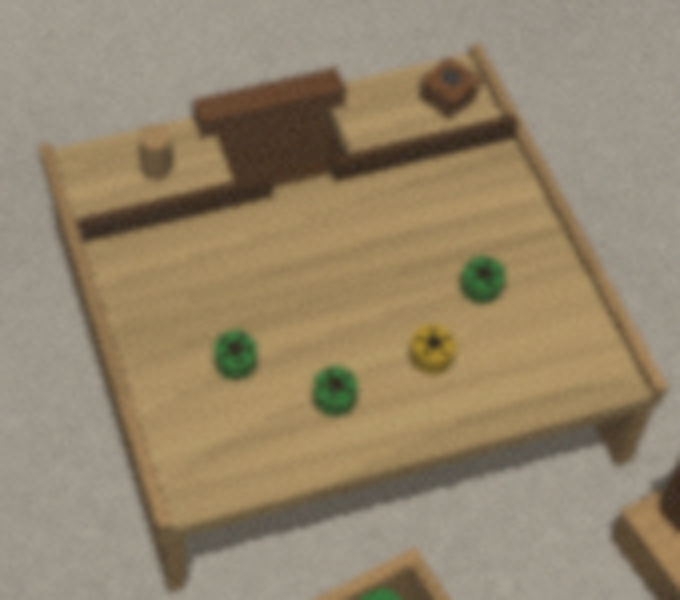

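```bash
python3 - <<'E'
from h import *
T=np.load("top.npy",allow_pickle=True).item();S=np.load("scene.npy",allow_pickle=True).item()
def w(c,off,p,z): return ray(c,np.array(p)/4-0.375+off,z)[:,:2]
o={}
o["top"]=(T,(175,85),[(128,30),(556,120),(40,425),(470,520)],[(247,367),(308,378)])
o["scene"]=(S,(200,140),[(664,385),(165,525),(478,45),(45,146)],[(335,180),(270,193)])
for n,(c,off,cor,g) in o.items():
    p=w(c,off,cor,92);q=w(c,off,g,84)
    print(n,"corners RL-,RL+,F-,F+",p.round(1).tolist(),"gate",q.round(1).tolist(),q.mean(0).round(1))
    ax=(p[2]-p[0]+p[3]-p[1]);ay=(p[1]-p[0]+p[3]-p[2])
    print(np.degrees(np.arctan2(ax[1],ax[0])),np.degrees(np.arctan2(ay[1],ay[0]))-90, np.linalg.norm(ax)/2,np.linalg.norm(ay)/2)
    u=ax/np.linalg.norm(ax); print("gate from rear mid +220:",((p[0]+p[1])/2+220*u).round(1),((p[3]+p[2])/2-75*u).round(1))
E
```

```text
top corners RL-,RL+,F-,F+ [[812.4, 174.9], [750.0, -134.0], [525.6, 229.5], [463.4, -75.0]] gate [[569.8, 84.4], [562.6, 40.7]] [566.2  62.5]
168.79493944809144 -191.4768823011084 292.2542624987897 312.96033008567923
gate from rear mid +220: [565.4  63.2] [568.1  62.7]
scene corners RL-,RL+,F-,F+ [[811.9, 177.5], [752.0, -130.6], [526.0, 234.2], [465.2, -73.7]] gate [[577.3, 86.9], [566.3, 43.2]] [571.8  65.1]
168.7780947444799 -191.08299975508743 291.91678410190906 313.87242707326817
gate from rear mid +220: [566.1  66.3] [569.2  65.7]
```

```bash
cat >> h.py <<'E'
g0=np.array([567.5,64.3]);th=np.radians(168.8);u=np.array([np.cos(th),np.sin(th)]);v=np.array([-u[1],u[0]])
def tr(p): d=np.atleast_2d(p)[:,:2]-g0; return np.c_[d@u,d@v]
def wr(t): t=np.atleast_2d(t); return g0+t[:,:1]*u+t[:,1:]*v
def st():
    s=sensors.get_state();p=s["ee_pos"];print("t",round(s["t"],2),"tcp",p.round(1),"tray",tr(p)[0].round(1),"yaw",np.degrees(s["tool_rot"]).round(1),"w",round(s["width"],3),"F",s["wrist_force"].round(1));return s
def caps():
    out={}
    for n in ("top","scene"):
        c=viewer.capture(n)
        out[n]=c
        for nm,k in (("G",G),("Y",Y)):
            for ce,a in blobs(c,*k):
                t=tr(ray(c,ce,98))[0]
                if -215<t[0]<75 and abs(t[1])<145: print(n,nm,ce,a,t.round(1))
    return out
def delta(target_xyz):  # tool-frame cm shift
    s=sensors.get_state();R=Ro.from_euler("xyz",s["tool_rot"]).as_matrix();print("tool cm",(R.T@(np.array(target_xyz)-s["ee_pos"])/10).round(2))
E
python3 - <<'E'
from h import *
caps()
P={"A":(696.5,122.5),"Y":(725,66),"B":(722.4,-1.2),"C":(671.5,-41.7)}
for k,p in P.items():
    t=tr(p)[0];print(k,t.round(1))
    if k!="Y":
        d=np.array([-45,0])-t;d/=np.linalg.norm(d);s=t-40*d
        print("  dir deg in tray",np.degrees(np.arctan2(d[1],d[0])).round(1),"start tray",s.round(1),"world",wr(s)[0].round(1),"yaw",(168.8-180+np.degrees(np.arctan2(d[1],d[0]))).round(1))
st();delta([*wr([-200,50])[0],231])
E
```

```text
top G [267.  123.5] 76 [-163.3   34. ]
top G [223.5 131.9] 75 [-113.9  -82.1]
top G [281.  141.4] 75 [-121.    83.6]
top Y [243.3 122.2] 66 [-153.   -32.9]
scene G [320.4 209.3] 84 [-117.  -82.]
scene G [258.4 228.1] 86 [-124.5   83.7]
scene G [283.3 237.2] 91 [-166.4   34.4]
scene Y [307.6 226.7] 85 [-155.7  -32.2]
A [-115.2  -82.1]
  dir deg in tray 49.5 start tray [-141.2 -112.5] world [727.9 147.3] yaw 38.3
Y [-154.2  -32.3]
B [-164.7   34.2]
  dir deg in tray -15.9 start tray [-203.1   45.1] world [758.  -19.4] yaw -27.1
C [-122.6   83.8]
  dir deg in tray -47.2 start tray [-149.8  113.1] world [692.5 -75.8] yaw -58.4
t 0.35 tcp [ 172.  -652.6  231.1] tray [248.7 780. ] yaw [-180.     0.    14.8] w 0.998 F [ 0.8 -0.6 -0.4]
tool cm [ 7.231e+01 -4.599e+01  3.000e-02]
```

```bash
python3 -m crank '[[[0,0,10.5],[0,0,0],0.12],[[0,0,10.5],[0,0,0],0.12],[[0,0,10.5],[0,0,0],0.12],[[0,0,10.5],[0,0,0],0.12],[[0,0,0],[0,0,0],0.12]]' 30; python3 - <<'E'
from h import *
st();delta([758,-19.4,231])
E
```

```text
t: 0.98
ee_pos: [172.3, -652.6, 231.3]
tool_rot: [3.142, 0.0, -0.474]
wrist_force: [0.2, -0.5, 0.3]
width: 0.12
t 0.97 tcp [ 172.3 -652.6  231.3] tray [248.5 780. ] yaw [180.    0.  -27.2] w 0.12 F [ 0.2 -0.5  0.3]
tool cm [ 2.321e+01 -8.308e+01  2.000e-02]
```

```bash
python3 -m crank '[[[0,0,0],[1.3,-4.6,0],0.12],[[0,0,0],[1.3,-4.6,0],0.12],[[0,0,0],[1.3,-4.6,0],0.12],[[0,0,0],[1.3,-4.6,0],0.12],[[0,0,0],[1.3,-4.6,0],0.12],[[0,0,0],[1.3,-4.6,0],0.12],[[0,0,0],[1.3,-4.6,0],0.12],[[0,0,0],[1.3,-4.6,0],0.12]]'; python3 - <<'E'
from h import *
s=st();print(s["qpos"].round(2));delta([758,-19.4,231])
E
```

```text
t: 1.98
ee_pos: [433.9, -371.9, 231.6]
tool_rot: [3.141, -0.0, -0.47]
wrist_force: [0.4, -1.2, -0.1]
width: 0.117
t 1.98 tcp [ 433.9 -371.9  231.6] tray [ 46.4 453.8] yaw [180.   -0.  -26.9] w 0.117 F [ 0.4 -1.2 -0.1]
[ 0.54  0.26  0.07  1.84 -0.02  1.04 -1.43]
tool cm [ 12.94 -46.1    0.06]
```

```bash
python3 -m crank '[[[0,0,0],[1.3,-4.6,0],0.12],[[0,0,0],[1.3,-4.6,0],0.12],[[0,0,0],[1.3,-4.6,0],0.12],[[0,0,0],[1.3,-4.6,0],0.12],[[0,0,0],[1.3,-4.6,0],0.12],[[0,0,0],[1.3,-4.6,0],0.12],[[0,0,0],[1.3,-4.6,0],0.12],[[0,0,0],[1.3,-4.6,0],0.12]]'; python3 -m crank '[[[0,0,0],[1.3,-4.6,0],0.12],[[0,0,0],[1.3,-4.6,0],0.12],[[0,0,0],[0,0,0],0.12]]'; python3 - <<'E'
from h import *
s=st();print(s["qpos"].round(2));delta([758,-19.4,110])
c=viewer.capture("scene");cv2.imwrite("pics/s1.png",c["image"][:,:,::-1])
E
```

```text
t: 2.98
ee_pos: [694.8, -92.3, 231.5]
tool_rot: [-3.141, -0.0, -0.47]
wrist_force: [0.3, -1.5, -0.1]
width: 0.118
t: 3.35
ee_pos: [760.4, -18.9, 230.3]
tool_rot: [-3.14, 0.001, -0.465]
wrist_force: [-0.6, 0.0, -0.4]
width: 0.121
t 3.35 tcp [760.4 -18.9 230.3] tray [-205.4   44.1] yaw [-1.799e+02  1.000e-01 -2.670e+01] w 0.121 F [-0.6  0.  -0.4]
[-0.01  0.57 -0.07  1.37  0.04  1.2  -2.12]
tool cm [-0.17  0.17 12.03]
```

View pics/s1.png

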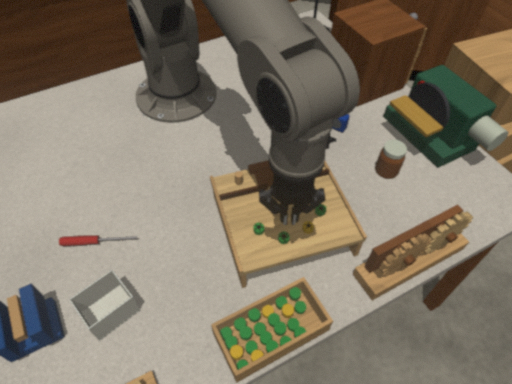

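The gripper is over the tray behind green B, and B (283,237) and yellow (307,227) haven't moved. I'll lower the tool.

```bash
python3 -m crank '[[[0,0,0],[0,0,4],0.12],[[0,0,0],[0,0,4],0.12],[[0,0,0],[-0.1,0.2,3.5],0.12],[[0,0,0],[0,0,0],0.12]]';python3 - <<'E'
from h import *
st();delta([758,-19.4,88.5])
for n in("scene","wrist"):
    c=viewer.capture(n);im=c["image"][:,:,::-1]
    if n=="scene": im=cv2.resize(im[140:290,200:370],None,fx=4,fy=4,interpolation=cv2.INTER_CUBIC)
    cv2.imwrite(f"pics/{n}2.png",im)
E
```

```text
t: 3.9
ee_pos: [755.1, -26.4, 113.9]
tool_rot: [3.139, 0.004, -0.474]
wrist_force: [0.4, -1.1, 0.4]
width: 0.116
t 3.9 tcp [755.1 -26.4 113.9] tray [-201.7   52.5] yaw [179.8   0.2 -27.2] w 0.116 F [ 0.4 -1.1  0.4]
tool cm [-0.05 -0.76  2.54]
```

View pics/scene2.png

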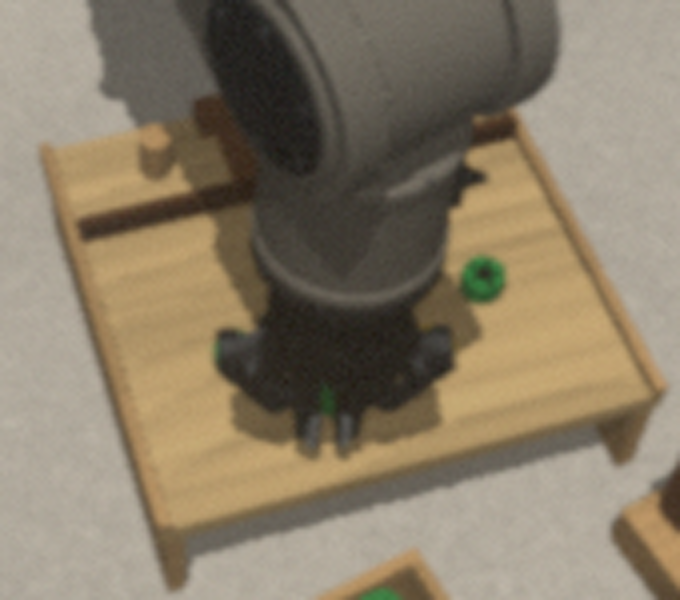

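View pics/wrist2.png

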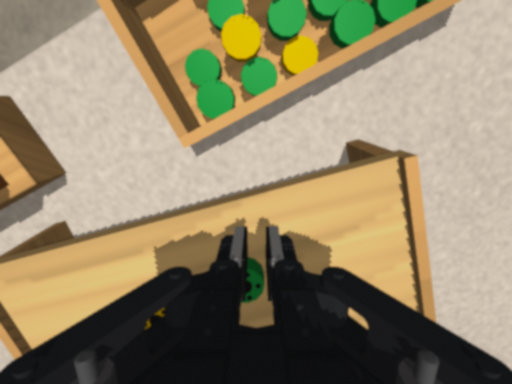

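```bash
cat >> h.py <<'E'
def wcap(k=G):
    c=viewer.capture("wrist");s=st();R=Ro.from_euler("xyz",s["tool_rot"]).as_matrix()
    for ce,a in blobs(c,*k,amin=60):
        p=ray(c,ce,99)[0]; t=tr(p)[0]
        if -230<t[0]<60 and abs(t[1])<150: print("wrist",ce,a,"tray",t.round(1),"toolframe",(R.T@(p-s["ee_pos"])).round(1))
    return c
E
python3 - <<'E'
from h import *
wcap();p=wr([-164.7,34.2])[0];s=sensors.get_state()
print(p, (Ro.from_euler("xyz",s["tool_rot"]).as_matrix().T@(np.r_[p,99]-s["ee_pos"])).round(1))
E
```

```text
t 4.05 tcp [758.1 -25.4 118.5] tray [-204.4   51. ] yaw [-1.799e+02 -1.000e-01 -2.720e+01] w 0.119 F [0.  0.  0.7]
wrist [254.6 279.5] 615 tray [-165.5   39.5] toolframe [-40.5  -0.3  19.4]
[722.42049927  -1.23906396] [-42.8  -5.2  19.4]
```

```bash
python3 -m crank '[[[0,0,0],[0.2,-0.5,0],0.12],[[0,0,0],[0,0,0],0.12],[[0,0,0],[0,0,0],0.12]]';python3 - <<'E'
from h import *
c=wcap();delta([*wr([-203.1,45.1])[0],88.5]);cv2.imwrite("pics/w3.png",c["image"][:,:,::-1])
E
```

```text
t: 4.42
ee_pos: [761.5, -21.2, 116.8]
tool_rot: [-3.141, -0.0, -0.475]
wrist_force: [-0.4, 0.2, -0.4]
width: 0.119
t 4.47 tcp [761.3 -21.3 116.6] tray [-206.8   46.3] yaw [-180.    -0.   -27.2] w 0.121 F [-1.  -0.2  0. ]
wrist [256.4 281.3] 754 tray [-167.4   35.3] toolframe [-40.9   0.3  17.6]
wrist [351.9 313. ] 88 tray [-123.6   93.2] toolframe [-67.   68.   17.6]
tool cm [-0.39 -0.01  2.81]
```

View pics/w3.png

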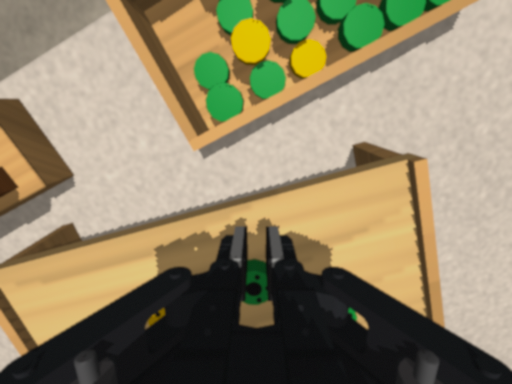

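```bash
python3 -m crank '[[[0,0,0],[-0.3,0,1.4],0.12],[[0,0,0],[0,0,1.4],0.12],[[0,0,0],[0,0,0],0.12],[[0,0,0],[-0.5,0,0],0.12],[[0,0,0],[-0.8,0,0],0.12],[[0,0,0],[-0.8,0,0],0.12],[[0,0,0],[0,0,0],0.12]]';python3 - <<'E'
from h import *
c=wcap();cv2.imwrite("pics/w4.png",c["image"][:,:,::-1])
E
```

```text
t: 5.35
ee_pos: [739.5, -9.7, 88.8]
tool_rot: [-3.141, -0.0, -0.475]
wrist_force: [-0.1, 0.1, 0.3]
width: 0.121
t 5.4 tcp [739.9 -10.1  88.8] tray [-183.5   39.5] yaw [-180.    -0.   -27.2] w 0.119 F [-0.5 -0.8  0.1]
wrist [256.7 283. ] 914 tray [-161.7   33.6] toolframe [-22.5   0.4 -10.2]
wrist [351.7 312.4] 75 tray [-127.1   81.6] toolframe [-42.6  56.1 -10.3]
```

View pics/w4.png

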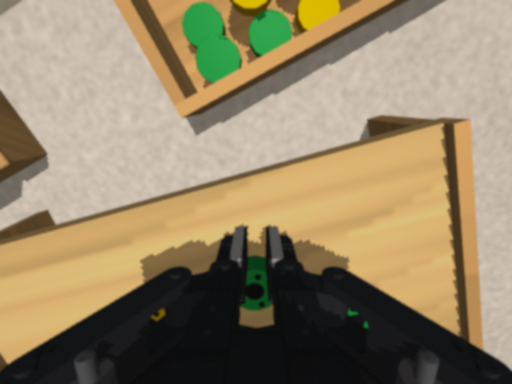

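The cap sits centred between the fingertips, at about (255,288). I'll push it.

```bash
python3 -m crank '[[[0,0,0],[-0.6,0,0],0.12],[[0,0,0],[-1,0,0],0.12],[[0,0,0],[-1,0,0],0.12],[[0,0,0],[-1,0,0],0.12],[[0,0,0],[-0.6,0,0],0.12],[[0,0,0],[0,0,0],0.12]]';python3 - <<'E'
from h import *
c=wcap();cv2.imwrite("pics/w5.png",c["image"][:,:,::-1]);caps()
E
```

```text
t: 6.15
ee_pos: [702.4, 9.2, 88.5]
tool_rot: [-3.141, -0.0, -0.475]
wrist_force: [0.2, -0.8, -0.5]
width: 0.118
t 6.2 tcp [702.7   8.9  88.5] tray [-143.4   28.1] yaw [-180.    -0.   -27.2] w 0.121 F [ 0.1 -0.  -0.1]
wrist [358.9 250.8] 1979 tray [-126.2   81.1] toolframe [ -1.8  55.7 -10.5]
wrist [256.2 283.4] 938 tray [-121.6   22. ] toolframe [-22.5   0.2 -10.5]
wrist [ 87.  312.5] 326 tray [-129.7  -78.6] toolframe [-42.6 -98.7 -10.5]
top G [223.5 131.9] 75 [-113.9  -82.1]
scene G [320.2 209.1] 89 [-116.3  -81.8]
scene G [282.9 222.6] 17 [-126.9   21.4]
scene G [258.4 228.1] 90 [-124.5   83.7]
scene Y [307.5 227. ] 79 [-156.5  -31.7]
```

View pics/w5.png

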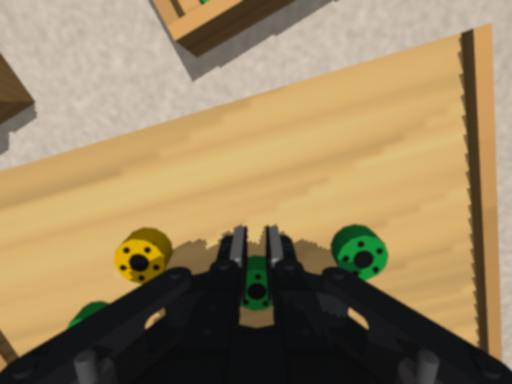

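```bash
python3 -m crank '[[[0,0,0],[-0.6,0,0],0.12],[[0,0,0],[-1,0,0],0.12],[[0,0,0],[-1,0,0],0.12],[[0,0,0],[-1,0,0],0.12],[[0,0,0],[-1,0,0],0.12],[[0,0,0],[-0.6,0,0],0.12],[[0,0,0],[0,0,0],0.12]]';python3 - <<'E'
from h import *
c=wcap();cv2.imwrite("pics/w6.png",c["image"][:,:,::-1])
E
```

```text
t: 7.18
ee_pos: [656.1, 33.0, 88.5]
tool_rot: [-3.141, -0.0, -0.475]
wrist_force: [0.0, -0.8, -0.6]
width: 0.121
t 7.22 tcp [656.4  32.7  88.5] tray [-93.4  13.7] yaw [-180.    -0.   -27.2] w 0.121 F [-0.2 -0.7  0.4]
wrist [370.3 160.9] 2485 tray [-123.7   80.5] toolframe [ 47.6  55.8 -10.5]
wrist [ 78.2 253.5] 2292 tray [-116.5  -80.1] toolframe [ -3.7 -96.6 -10.5]
wrist [256.3 283.1] 950 tray [-71.9   7.8] toolframe [-22.3   0.2 -10.5]
```

View pics/w6.png

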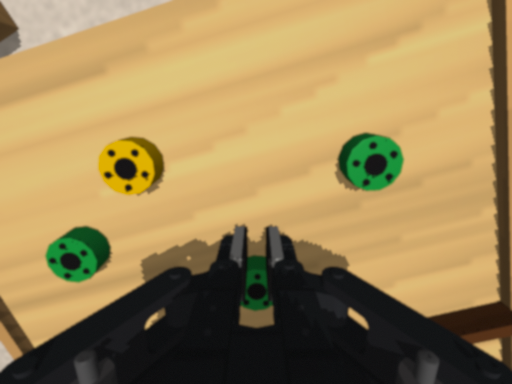

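```bash
python3 -m crank '[[[0,0,-4],[-0.8,-0.18,0],0.12],[[0,0,-4],[-0.8,-0.18,0],0.12],[[0,0,-4],[-0.8,-0.18,0],0.12],[[0,0,-4],[-0.8,-0.2,0],0.12],[[0,0,0],[0,0,0],0.12]]';python3 - <<'E'
from h import *
c=wcap();cv2.imwrite("pics/w7.png",c["image"][:,:,::-1]);caps()
E
```

```text
t: 7.85
ee_pos: [629.3, 51.1, 88.4]
tool_rot: [-3.141, -0.0, -0.196]
wrist_force: [0.5, -0.3, 0.3]
width: 0.12
t 7.9 tcp [629.6  50.9  88.4] tray [-63.6   1.1] yaw [-180.    -0.   -11.3] w 0.12 F [0.9 0.  0. ]
wrist [420.6 136.2] 2908 tray [-123.1   79.2] toolframe [ 59.7  77.9 -10.6]
wrist [ 85.1 151.7] 2829 tray [-115.6  -81.8] toolframe [ 51.8 -83.  -10.6]
wrist [256.2 283. ] 963 tray [-41.4   1. ] toolframe [-22.1  -0.1 -10.6]
top G [281.1 141.4] 74 [-121.    83.9]
scene G [320.3 209.3] 85 [-116.9  -81.8]
scene G [258.3 228.1] 87 [-124.4   83.9]
scene Y [307.7 226.9] 82 [-156.3  -32.2]
```

View pics/w7.png

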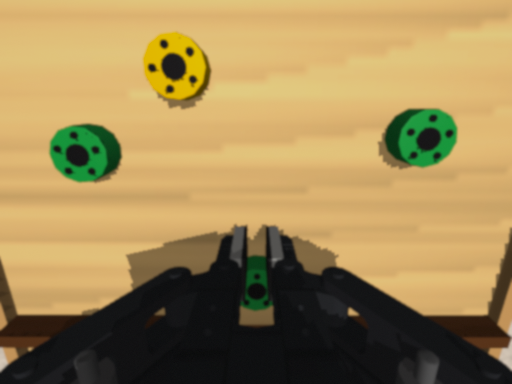

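```bash
python3 -m crank '[[[0,0,0],[-0.7,-0.05,0],0.12],[[0,0,0],[-0.9,-0.05,0],0.12],[[0,0,0],[-0.9,0,0],0.12],[[0,0,0],[-0.8,0,0],0.12],[[0,0,0],[-0.6,0,0],0.12],[[0,0,0],[-0.6,0,0],0.12],[[0,0,0],[-0.3,0,0],0.12],[[0,0,0],[0,0,0],0.12]]';python3 - <<'E'
from h import *
c=wcap();cv2.imwrite("pics/w8.png",c["image"][:,:,::-1])
E
```

```text
t: 9.0
ee_pos: [582.3, 61.5, 88.4]
tool_rot: [-3.142, -0.0, -0.196]
wrist_force: [0.4, 0.3, 0.6]
width: 0.124
t 9.05 tcp [582.5  61.4  88.4] tray [-15.3  -0.1] yaw [-180.    -0.   -11.2] w 0.119 F [ 0.1 -0.  -0.2]
wrist [440.3  29.7] 3647 tray [-120.    78.7] toolframe [104.8  78.8 -10.6]
wrist [67.5 44.8] 3929 tray [-114.1  -82. ] toolframe [ 98.8 -82.  -10.6]
wrist [256.  264.1] 142 tray [-5.4 -0.1] toolframe [ -9.8  -0.  -10.6]
```

View pics/w8.png

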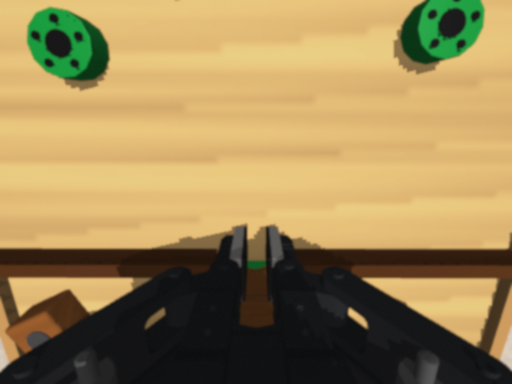

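A green sliver is left at (256,264), so the cap has tipped or fallen. I'll back off, raise and check.

```bash
python3 -m crank '[[[0,0,0],[1.5,0,0],0.12],[[0,0,0],[2.5,0,-1],0.12],[[0,0,0],[2,0,-3],0.12],[[0,0,0],[2,0,-4],0.12],[[0,0,0],[0,0,0],0.12]]';python3 - <<'E'
from h import *
c=wcap();cv2.imwrite("pics/w9.png",c["image"][:,:,::-1])
c=caps()["top"];cv2.imwrite("pics/t9.png",cv2.resize(c["image"][85:220,175:325,::-1],None,fx=4,fy=4))
E
```

```text
t: 9.68
ee_pos: [664.4, 45.2, 171.4]
tool_rot: [-3.14, -0.005, -0.197]
wrist_force: [0.4, -0.3, 0.0]
width: 0.119
t 9.72 tcp [662.6  45.4 169.4] tray [-97.   0.] yaw [-1.80e+02 -1.00e-01 -1.13e+01] w 0.118 F [-1.2 -0.8 -0.8]
wrist [356.6 169.9] 928 tray [-123.2   80.4] toolframe [26.2 80.4 70.4]
wrist [154.1 179.1] 909 tray [-115.6  -82.9] toolframe [ 18.4 -82.9  70.5]
scene G [320.3 209.2] 86 [-116.6  -81.9]
scene G [258.5 228.1] 86 [-124.5   83.5]
scene Y [307.6 226.8] 82 [-156.   -32.1]
```

View pics/w9.png

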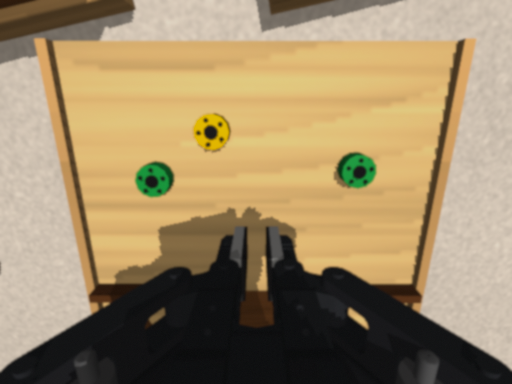

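View pics/t9.png

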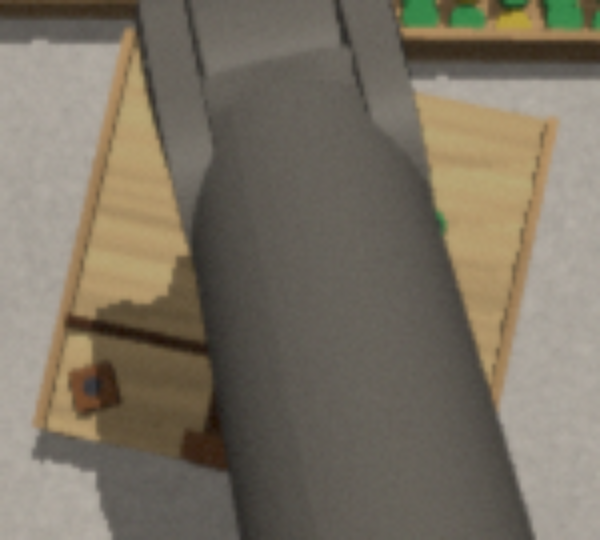

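```bash
python3 -m crank '[[[0,0,0],[0.7,2,0],0.12],[[0,0,0],[0.7,3,0],0.12],[[0,0,0],[1.3,3,0],0.12],[[0,0,0],[1.3,3,0],0.12],[[0,0,0],[1.3,0.2,0],0.12],[[0,0,9.2],[0,0,0],0.12],[[0,0,9.2],[0,0,0],0.12],[[0,0,9.2],[0,0,0],0.12]]'; python3 -m crank '[[[0,0,9.2],[0,0,0],0.12],[[0,0,9.2],[0,0,0],0.12],[[0,0,0],[0,0,0],0.12],[[0,0,0],[0,0,0],0.12]]';python3 - <<'E'
from h import *
c=wcap();s=sensors.get_state();print(s["qpos"].round(2))
delta([*wr([-150,111.4])[0],118]);cv2.imwrite("pics/w10.png",c["image"][:,:,::-1])
cc=caps();cv2.imwrite("pics/s10.png",cv2.resize(cc["scene"]["image"][140:290,200:370,::-1],None,fx=4,fy=4));cv2.imwrite("pics/t10.png",cv2.resize(cc["top"]["image"][85:220,175:325,::-1],None,fx=4,fy=4))
E
```

```text
t: 10.82
ee_pos: [690.9, -74.5, 167.6]
tool_rot: [3.141, 0.001, -0.683]
wrist_force: [0.4, 0.6, 0.3]
width: 0.12
t: 11.32
ee_pos: [691.0, -74.2, 168.0]
tool_rot: [3.141, 0.0, -0.995]
wrist_force: [-0.7, -0.2, 0.6]
width: 0.119
t 11.38 tcp [691.  -74.3 168.1] tray [-148.  112.] yaw [180.   0. -57.] w 0.12 F [-0.1 -0.1 -0.1]
wrist [256.3 239.9] 505 tray [-122.3   86.3] toolframe [-36.3   0.6  69.1]
[-0.02  0.51  0.05  1.61 -0.03  1.02 -2.53]
tool cm [ 0.1  -0.18  5.01]
top G [223.5 131.9] 75 [-113.9  -82.1]
top G [242.4 189.9] 74 [36.6  5.9]
top Y [243.2 122.4] 70 [-152.3  -33. ]
scene G [320.3 209.3] 85 [-116.9  -81.8]
scene G [258.8 228.6] 76 [-126.1   83.2]
scene Y [307.6 226.6] 80 [-155.5  -32.3]
```

View pics/w10.png

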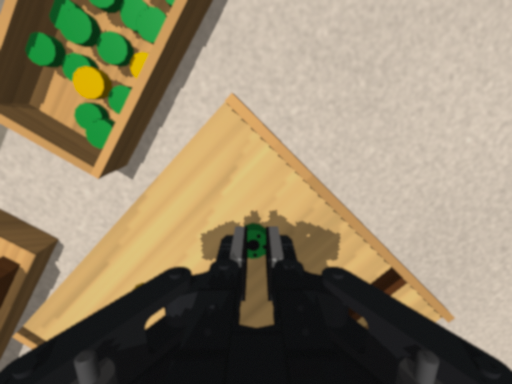

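View pics/t10.png

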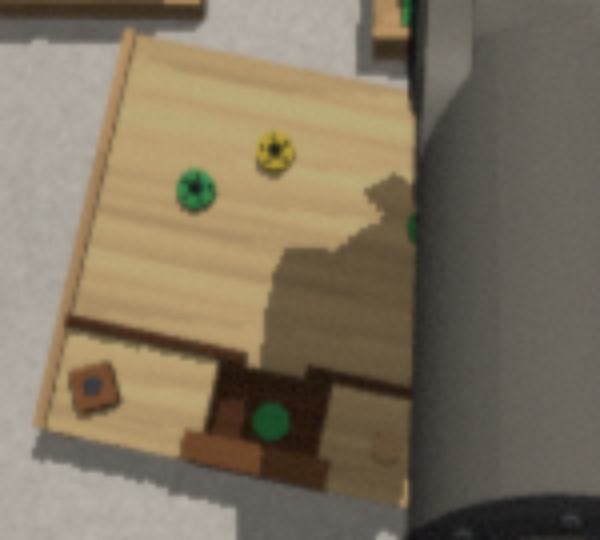

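View pics/s10.png

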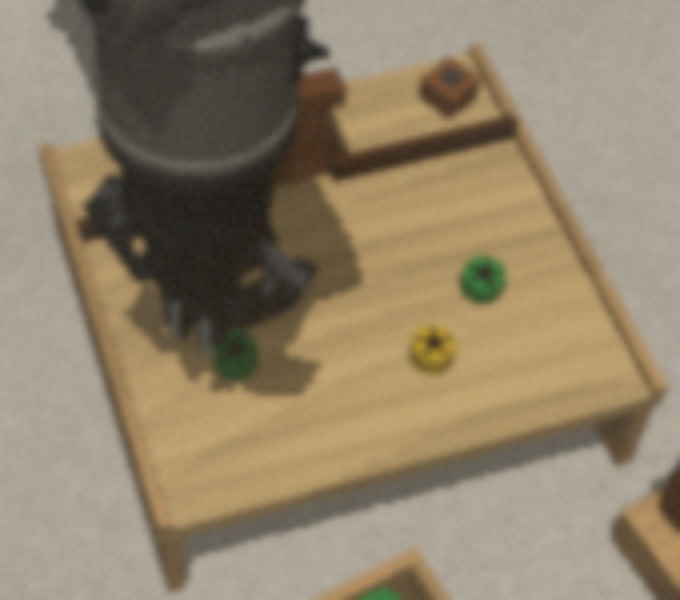

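The first green is at rest in the slot, at (270,422) in the top crop. The new target is centred between the fingers at (256,240).

```bash
python3 -m crank '[[[0,0,0],[0.2,-0.05,3],0.12],[[0,0,0],[0,0,3],0.12],[[0,0,0],[0,0,1.95],0.12],[[0,0,0],[0,0,0],0.12],[[0,0,0],[-0.7,0,0],0.12],[[0,0,0],[-0.8,0,0],0.12],[[0,0,0],[-0.7,0,0],0.12],[[0,0,0],[0,0,0],0.12]]';python3 - <<'E'
from h import *
c=wcap();cv2.imwrite("pics/w11.png",c["image"][:,:,::-1])
E
```

```text
t: 12.48
ee_pos: [680.5, -56.3, 89.3]
tool_rot: [-3.141, -0.0, -0.998]
wrist_force: [-0.1, -0.1, 0.3]
width: 0.121
t 12.53 tcp [680.6 -56.8  89.2] tray [-134.5   96.8] yaw [-180.    -0.   -57.2] w 0.119 F [-0.2 -1.4 -0.4]
wrist [256.4 282.1] 917 tray [-118.8   81.1] toolframe [-22.3   0.4  -9.8]
```

View pics/w11.png

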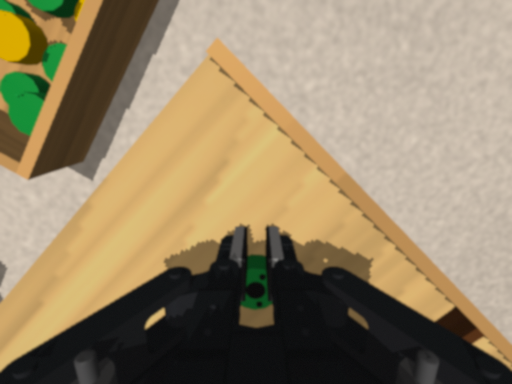

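```bash
python3 -m crank '[[[0,0,0],[-0.7,0,0],0.12],[[0,0,0],[-1,0,0],0.12],[[0,0,0],[-1,0,0],0.12],[[0,0,0],[-1,0,0],0.12],[[0,0,0],[-1,0,0],0.12],[[0,0,0],[-1,0,0],0.12],[[0,0,0],[-0.7,0,0],0.12],[[0,0,0],[0,0,0],0.12]]';python3 - <<'E'
from h import *
c=wcap();cv2.imwrite("pics/w12.png",c["image"][:,:,::-1]);caps()
E
```

```text
t: 13.52
ee_pos: [645.8, -2.8, 88.9]
tool_rot: [-3.142, 0.0, -0.998]
wrist_force: [-1.1, 0.3, 0.2]
width: 0.118
t 13.57 tcp [646.   -3.3  88.9] tray [-90.2  51.1] yaw [-180.    -0.   -57.2] w 0.118 F [ 0.1 -0.5  0.4]
wrist [256.1 282.5] 919 tray [-74.5  35.3] toolframe [-22.2   0.3 -10.1]
top G [223.5 131.9] 75 [-113.9  -82.1]
top G [241.3 190. ] 56 [37.6  2.9]
scene G [320.3 209.3] 85 [-116.9  -81.8]
scene Y [307.7 226.5] 81 [-155.3  -32.7]
```

View pics/w12.png

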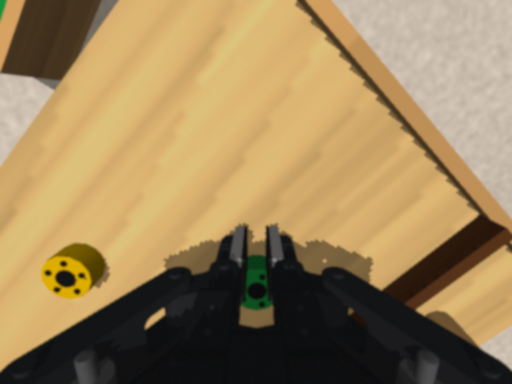

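```bash
python3 -m crank '[[[0,0,0],[-0.7,0,0],0.12],[[0,0,0],[-0.9,0,0],0.12],[[0,0,0],[-0.9,0,0],0.12],[[0,0,0],[-0.5,0,0],0.12],[[0,0,-5.8],[-0.35,-0.24,0],0.12],[[0,0,-5.8],[-0.35,-0.24,0],0.12],[[0,0,-5.8],[-0.35,-0.24,0],0.12],[[0,0,0],[0,0,0],0.12]]';python3 - <<'E'
from h import *
c=wcap();cv2.imwrite("pics/w13.png",c["image"][:,:,::-1])
E
```

```text
t: 14.68
ee_pos: [628.7, 34.9, 88.9]
tool_rot: [-3.141, 0.0, -0.695]
wrist_force: [0.1, 0.2, 0.2]
width: 0.119
t 14.72 tcp [628.8  34.5  88.9] tray [-65.9  17.3] yaw [-180.    0.  -40.] w 0.119 F [ 0.7 -1.1 -1.3]
wrist [ 56.8 252.2] 2370 tray [-115.3  -79.3] toolframe [  -3.1 -108.4  -10.1]
wrist [256.3 281.6] 917 tray [-47.    7.2] toolframe [-21.4   0.2 -10.1]
```

View pics/w13.png

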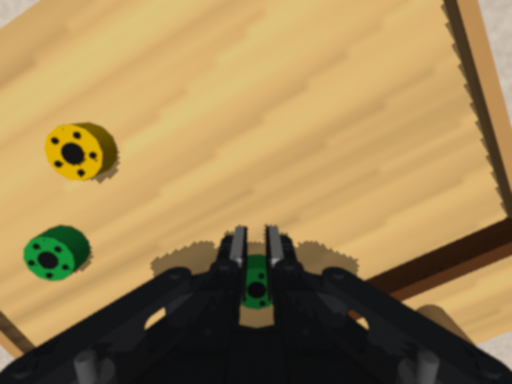

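```bash
python3 -m crank '[[[0,0,-5.8],[-0.35,-0.25,0],0.12],[[0,0,-5.8],[-0.35,-0.25,0],0.12],[[0,0,-5.8],[-0.35,-0.25,0],0.12],[[0,0,-5.8],[-0.35,-0.25,0],0.12],[[0,0,-5.6],[-0.35,-0.25,0],0.12],[[0,0,0],[0,0,0],0.12]]';python3 - <<'E'
from h import *
c=wcap();cv2.imwrite("pics/w14.png",c["image"][:,:,::-1])
E
```

```text
t: 15.48
ee_pos: [619.3, 53.6, 88.8]
tool_rot: [-3.141, 0.0, -0.195]
wrist_force: [-0.6, 0.1, -1.0]
width: 0.123
t 15.53 tcp [619.5  53.3  88.9] tray [-53.1   0.7] yaw [-180.    -0.   -11.3] w 0.12 F [ 0.5 -0.2 -0.7]
wrist [ 82.8 130.6] 2978 tray [-115.2  -81.9] toolframe [ 62.  -82.6 -10.1]
wrist [256.2 281.6] 916 tray [-31.7   0.6] toolframe [-21.4  -0.  -10.1]
```

View pics/w14.png

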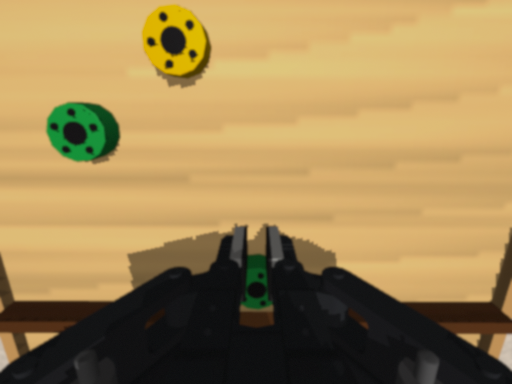

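Aligned with the gate at tray y ≈ 0.7. I'll push it through and retreat.

```bash
python3 -m crank '[[[0,0,0],[-0.7,-0.05,0],0.12],[[0,0,0],[-0.9,0,0],0.12],[[0,0,0],[-0.8,0,0],0.12],[[0,0,0],[-0.6,0,0],0.12],[[0,0,0],[-0.5,0,0],0.12],[[0,0,0],[-0.3,0,0],0.12],[[0,0,0],[0,0,0],0.12],[[0,0,0],[0,0,0],0.12]]';python3 -m crank '[[[0,0,0],[1.5,0,0],0.12],[[0,0,0],[2.5,0,-1],0.12],[[0,0,0],[2,0,-3],0.12],[[0,0,0],[2,0,-4],0.12],[[0,0,0],[1,0,0],0.12],[[0,0,0],[0,0,0],0.12]]';python3 - <<'E'
from h import *
c=wcap();cv2.imwrite("pics/w15.png",c["image"][:,:,::-1]);caps()
E
```

```text
t: 16.52
ee_pos: [582.4, 61.3, 88.8]
tool_rot: [-3.142, -0.0, -0.193]
wrist_force: [-0.4, 0.2, -0.0]
width: 0.119
t: 17.27
ee_pos: [671.1, 43.7, 168.2]
tool_rot: [3.141, 0.0, -0.193]
wrist_force: [-0.4, -0.3, -0.1]
width: 0.122
t 17.32 tcp [670.2  43.9 167.6] tray [-1.047e+02  1.000e-01] yaw [ 1.8e+02  1.0e-01 -1.1e+01] w 0.124 F [-1.1  0.1 -1.2]
wrist [152.9 187.1] 922 tray [-116.   -82.9] toolframe [ 11.6 -82.9  68.6]
scene G [320.3 209.3] 85 [-116.9  -81.8]
scene Y [307.6 226.8] 86 [-156.   -32.1]
```

View pics/w15.png

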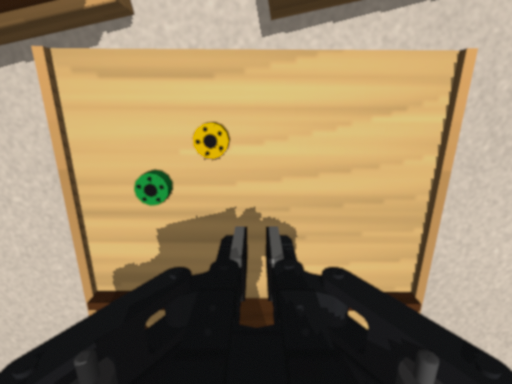

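```bash
python3 -m crank '[[[0,0,0],[0.8,-2.1,0],0.12],[[0,0,0],[1,-3,0],0.12],[[0,0,0],[1,-3,0],0.12],[[0,0,0],[1,-3,0],0.12],[[0,0,-9.4],[0,0,0],0.12],[[0,0,-9.4],[0,0,0],0.12],[[0,0,-9.4],[0,0,0],0.12],[[0,0,-9.4],[0,0,0],0.12]]'; python3 -m crank '[[[0,0,-9.4],[0,0,0],0.12],[[0,0,0],[0,0,0],0.12],[[0,0,0],[0,0,0],0.12],[[0,0,0],[0,0,0],0.12]]';python3 - <<'E'
from h import *
c=wcap();s=st();print(s["qpos"].round(2))
R=Ro.from_euler("xyz",s["tool_rot"]).as_matrix();print("cap in tool",(R.T@(np.r_[wr([-115.4,-82])[0],99]-s["ee_pos"])).round(1))
delta([*wr([-142.8,-111.3])[0],88.5]);cv2.imwrite("pics/w16.png",c["image"][:,:,::-1])
cc=caps();cv2.imwrite("pics/t16.png",cv2.resize(cc["top"]["image"][85:220,175:325,::-1],None,fx=4,fy=4))
E
```

```text
t: 18.42
ee_pos: [728.9, 147.3, 168.4]
tool_rot: [-3.141, 0.0, 0.47]
wrist_force: [0.1, -0.8, -0.2]
width: 0.12
t: 18.92
ee_pos: [729.1, 146.1, 168.8]
tool_rot: [-3.142, -0.0, 0.626]
wrist_force: [0.3, -0.5, 0.0]
width: 0.121
t 18.98 tcp [729.  146.1 168.8] tray [-142.6 -111.6] yaw [-180.     0.    35.9] w 0.123 F [-0.8  0.3 -0.1]
wrist [255.9 239.4] 602 tray [-117.6  -85.5] toolframe [-36.1  -0.5  69.8]
t 18.98 tcp [729.  146.1 168.8] tray [-142.6 -111.6] yaw [-180.     0.    35.9] w 0.123 F [-0.8  0.3 -0.1]
[-0.07  0.61 -0.33  1.47  0.21  1.1  -1.38]
cap in tool [-40.2   0.3  69.8]
tool cm [-0.01  0.04  8.03]
scene G [320.4 209.3] 84 [-117.  -82.]
scene Y [307.4 226.6] 80 [-155.3  -31.8]
```

View pics/w16.png

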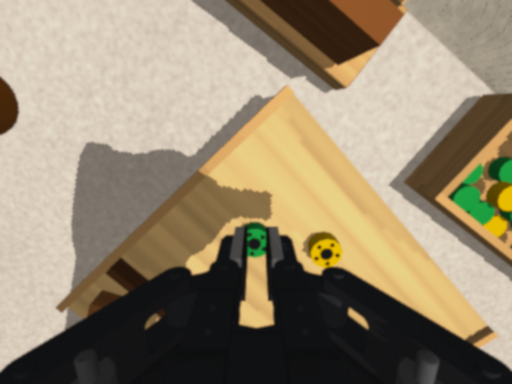

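View pics/t16.png

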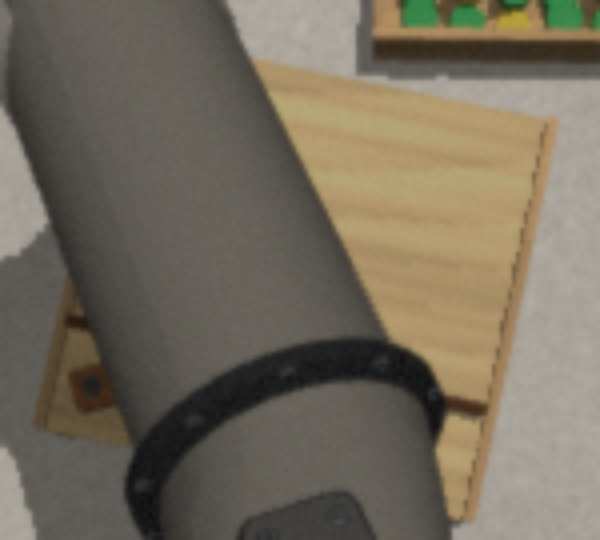

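```bash
python3 - <<'E'
from h import *
c=viewer.capture("scene");cv2.imwrite("pics/s17.png",cv2.resize(c["image"][140:290,200:370,::-1],None,fx=4,fy=4))
E
```

```text
(no output)
```

View pics/s17.png

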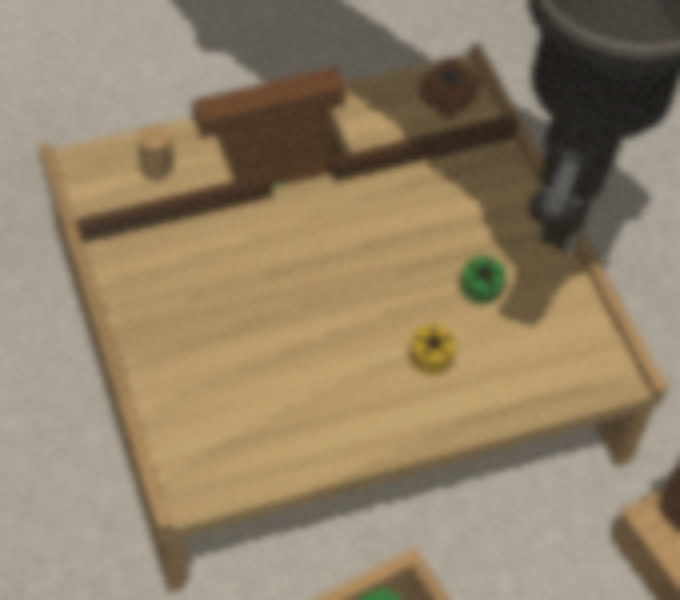

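```bash
python3 - <<'E'
from h import *
c=viewer.capture("scene")
h=cv2.cvtColor(c["image"],cv2.COLOR_RGB2HSV)
for v_ in range(183,190):
    print(v_,[tuple(int(a) for a in c["image"][v_,u_]) for u_ in range(265,273)], c["z_map"][v_,265:273].round(0))
for z in (84,70,50,30): print(z,tr(ray(c,(268.2,186.7),z))[0].round(1))
E
```

```text
183 [(74, 55, 33), (76, 54, 36), (77, 57, 39), (75, 53, 35), (78, 57, 40), (79, 58, 42), (76, 54, 35), (76, 54, 34)] [1094. 1092. 1094. 1190. 1193. 1195. 1198. 1194.]
184 [(76, 55, 39), (74, 53, 32), (77, 56, 43), (76, 57, 36), (76, 54, 37), (81, 61, 43), (83, 58, 41), (85, 62, 42)] [1091. 1090. 1090. 1191. 1194. 1198. 1196. 1202.]
185 [(71, 53, 36), (69, 52, 34), (69, 55, 37), (77, 66, 43), (83, 75, 47), (90, 77, 49), (101, 82, 56), (107, 84, 57)] [1088. 1089. 1086. 1088. 1198. 1201. 1202. 1207.]
186 [(66, 50, 36), (66, 47, 35), (72, 65, 41), (90, 89, 58), (109, 108, 66), (124, 115, 75), (137, 117, 77), (148, 124, 88)] [1091. 1092. 1091. 1184. 1186. 1113. 1110. 1112.]
187 [(60, 47, 34), (64, 52, 37), (81, 70, 49), (118, 106, 73), (141, 127, 85), (153, 135, 90), (158, 135, 92), (161, 135, 93)] [1094. 1095. 1097. 1110. 1107. 1110. 1106. 1107.]
188 [(67, 53, 38), (73, 61, 42), (95, 78, 55), (130, 110, 77), (154, 132, 92), (166, 139, 96), (167, 141, 98), (168, 143, 98)] [1100. 1101. 1099. 1106. 1106. 1107. 1107. 1105.]
189 [(97, 80, 54), (107, 89, 60), (124, 103, 70), (147, 123, 85), (165, 140, 98), (170, 144, 98), (171, 145, 99), (172, 145, 99)] [1104. 1101. 1102. 1103. 1104. 1105. 1103. 1104.]
84 [-0.  16.9]
70 [10.2 13.1]
50 [24.8  7.6]
30 [39.4  2.1]
```

```bash
python3 -m crank '[[[0,0,0],[-3,2.8,0],0.12],[[0,0,0],[-3,2.8,0],0.12],[[0,0,0],[-3,2.8,0],0.12],[[0,0,0],[-3,2.8,0],0.12],[[0,0,0],[-3,2.8,0],0.12],[[0,0,0],[0,0,0],0.12]]';python3 - <<'E'
from h import *
st();cc=caps();cv2.imwrite("pics/t18.png",cv2.resize(cc["top"]["image"][85:220,175:325,::-1],None,fx=4,fy=4))
E
```

```text
t: 19.92
ee_pos: [689.4, -60.3, 168.9]
tool_rot: [3.14, 0.001, 0.622]
wrist_force: [-0.4, 0.6, -0.0]
width: 0.115
t 19.93 tcp [689.4 -60.3 168.9] tray [-143.8   98.6] yaw [1.799e+02 1.000e-01 3.560e+01] w 0.115 F [-0.4  0.6 -0. ]
top G [223.5 131.9] 75 [-113.9  -82.1]
top G [243.4 187.1] 133 [28.3  7. ]
top Y [243.3 122.5] 68 [-152.1  -32.7]
scene G [320.3 209.3] 85 [-116.9  -81.8]
scene Y [307.5 226.6] 84 [-155.4  -32.1]
```

View pics/t18.png

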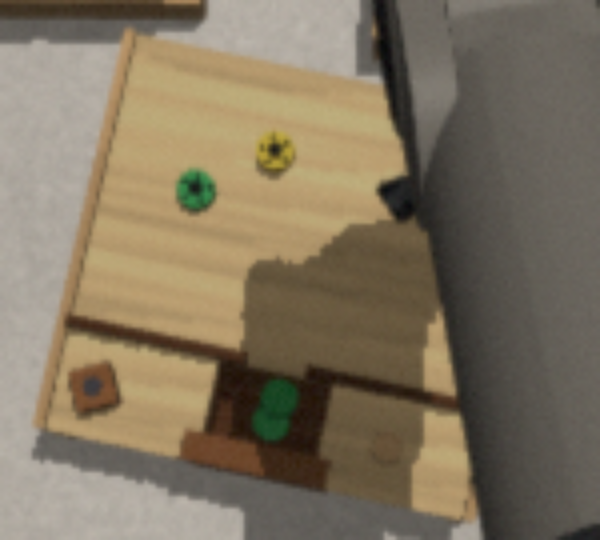

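Both greens are in the slot, at (270,422) and (280,398) in the crop. Now the third.

```bash
python3 -m crank '[[[0,0,0],[3,-2.8,0],0.12],[[0,0,0],[3,-2.8,0],0.12],[[0,0,0],[3,-2.8,0],0.12],[[0,0,0],[3,-2.8,0],0.12],[[0,0,0],[3,-2.8,0],0.12],[[0,0,0],[0,0,0],0.12],[[0,0,0],[0,0,0],0.12]]';python3 - <<'E'
from h import *
wcap();delta([*wr([-142.8,-111.3])[0],88.5])
E
```

```text
t: 20.9
ee_pos: [728.8, 146.7, 168.6]
tool_rot: [-3.141, 0.0, 0.629]
wrist_force: [-0.8, -0.6, 1.0]
width: 0.115
t 20.95 tcp [729.  145.6 168.7] tray [-142.6 -111.1] yaw [180.   0.  36.] w 0.119 F [ 1.1 -0.6  0.5]
wrist [255.9 239.7] 603 tray [-117.2  -85.7] toolframe [-35.9  -1.3  69.8]
tool cm [0.03 0.   8.02]
```

```bash
python3 -m crank '[[[0,0,0],[0.2,0,3],0.12],[[0,0,0],[0,0,3],0.12],[[0,0,0],[0,0,2],0.12],[[0,0,0],[0,0,0],0.12],[[0,0,0],[-0.7,0,0],0.12],[[0,0,0],[-0.9,0,0],0.12],[[0,0,0],[-0.7,0,0],0.12],[[0,0,0],[0,0,0],0.12]]';python3 - <<'E'
from h import *
c=wcap();cv2.imwrite("pics/w19.png",c["image"][:,:,::-1])
E
```

```text
t: 21.95
ee_pos: [711.9, 132.8, 89.5]
tool_rot: [3.141, -0.0, 0.627]
wrist_force: [-0.1, -0.2, 0.9]
width: 0.116
t 22.0 tcp [712.2 133.2  89.3] tray [-128.5  -95.7] yaw [180.   -0.   35.9] w 0.118 F [0.6 0.  0.3]
wrist [256.5 283.2] 968 tray [-113.   -78.8] toolframe [-22.9   0.1  -9.7]
```

View pics/w19.png

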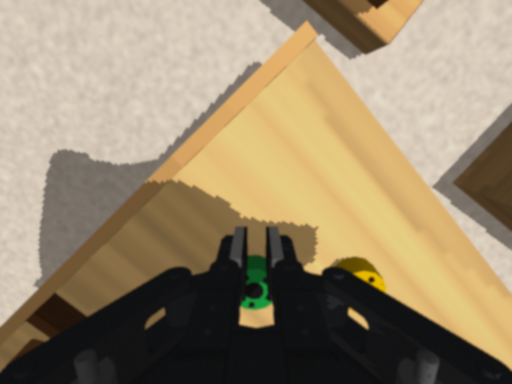

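```bash
python3 -m crank '[[[0,0,0],[-0.7,0,0],0.12],[[0,0,0],[-1,0,0],0.12],[[0,0,0],[-1,0,0],0.12],[[0,0,0],[-1,0,0],0.12],[[0,0,0],[-1,0,0],0.12],[[0,0,0],[-1,0,0],0.12],[[0,0,0],[-0.7,0,0],0.12],[[0,0,0],[0,0,0],0.12]]';python3 - <<'E'
from h import *
c=wcap();cv2.imwrite("pics/w20.png",c["image"][:,:,::-1]);caps()
E
```

```text
t: 23.0
ee_pos: [660.1, 95.5, 89.0]
tool_rot: [3.141, 0.0, 0.627]
wrist_force: [-0.6, 0.1, 0.6]
width: 0.122
t 23.05 tcp [660.4  95.8  89. ] tray [-85.  -48.9] yaw [180.  -0.  36.] w 0.123 F [-0.3 -0.5  0.4]
wrist [256.5 283.2] 992 tray [-69.7 -32.3] toolframe [-22.6   0.1 -10. ]
scene G [292.1 200.5] 47 [-70.5 -23.5]
scene Y [308.  226.8] 80 [-156.3  -33. ]
```

View pics/w20.png

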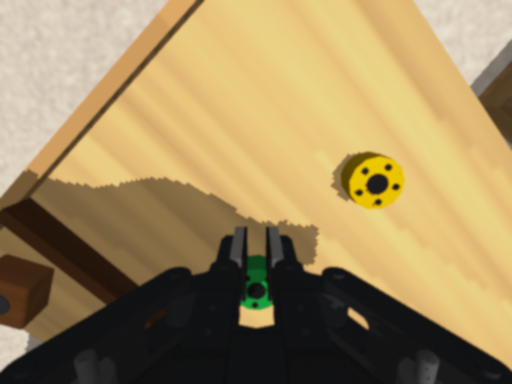

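```bash
python3 -m crank '[[[0,0,0],[-0.7,0,0],0.12],[[0,0,0],[-0.8,0,0],0.12],[[0,0,0],[-0.7,0,0],0.12],[[0,0,0],[-0.4,0,0],0.12],[[0,0,5.8],[-0.35,0.24,0],0.12],[[0,0,5.8],[-0.35,0.24,0],0.12],[[0,0,5.8],[-0.35,0.24,0],0.12],[[0,0,0],[0,0,0],0.12]]';python3 - <<'E'
from h import *
c=wcap();cv2.imwrite("pics/w21.png",c["image"][:,:,::-1])
E
```

```text
t: 24.15
ee_pos: [633.7, 68.9, 89.0]
tool_rot: [3.141, -0.0, 0.324]
wrist_force: [0.5, -0.9, 0.1]
width: 0.12
t 24.2 tcp [633.8  69.2  89. ] tray [-64.1 -17.7] yaw [180.   -0.   18.7] w 0.122 F [ 0.1 -0.6 -0.6]
wrist [256.5 281.4] 925 tray [-45.8  -6.8] toolframe [-21.3   0.3 -10. ]
```

View pics/w21.png

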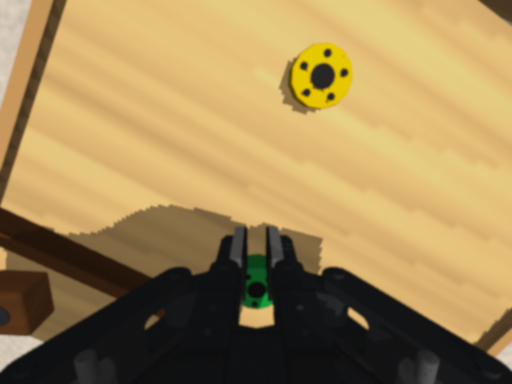

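```bash
python3 -m crank '[[[0,0,6],[-0.35,0.27,0],0.12],[[0,0,6],[-0.35,0.27,0],0.12],[[0,0,6],[-0.35,0.27,0],0.12],[[0,0,6],[-0.35,0.27,0],0.12],[[0,0,6],[-0.35,0.27,0],0.12],[[0,0,0],[0,0,0],0.12]]';python3 - <<'E'
from h import *
c=wcap();cv2.imwrite("pics/w22.png",c["image"][:,:,::-1])
E
```

```text
t: 24.95
ee_pos: [618.1, 54.0, 88.9]
tool_rot: [3.141, -0.0, -0.197]
wrist_force: [-0.5, -0.1, -0.8]
width: 0.12
t 25.0 tcp [618.2  54.2  88.9] tray [-51.7   0.1] yaw [-180.    -0.   -11.2] w 0.123 F [ 0.9 -0.1  0.3]
wrist [256.2 281.8] 906 tray [-30.3   0.3] toolframe [-21.5   0.2 -10.1]
```

View pics/w22.png

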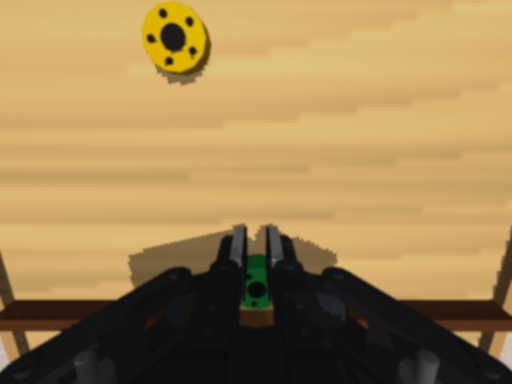

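The third cap is aligned at (257,290). I'll push it through, retreat, and swing to +y to see the slot.

```bash
python3 -m crank '[[[0,0,0],[-0.7,0,0],0.12],[[0,0,0],[-0.9,0,0],0.12],[[0,0,0],[-0.8,0,0],0.12],[[0,0,0],[-0.6,0,0],0.12],[[0,0,0],[-0.4,0,0],0.12],[[0,0,0],[-0.3,0,0],0.12],[[0,0,0],[0,0,0],0.12],[[0,0,0],[0,0,0],0.12]]';python3 -m crank '[[[0,0,0],[1.5,0,0],0.12],[[0,0,0],[2.5,0,-1],0.12],[[0,0,0],[2,0,-3],0.12],[[0,0,0],[2,0,-4],0.12],[[0,0,0],[1,3,0],0.12],[[0,0,0],[1,4,0],0.12],[[0,0,0],[1,4,0],0.12],[[0,0,0],[0,2,0],0.12]]';python3 - <<'E'
from h import *
c=wcap();cc=caps();cv2.imwrite("pics/t23.png",cv2.resize(cc["top"]["image"][85:220,175:325,::-1],None,fx=4,fy=4));cv2.imwrite("pics/s23.png",cc["scene"]["image"][:,:,::-1])
E
```

```text
t: 26.0
ee_pos: [582.0, 61.2, 88.8]
tool_rot: [-3.142, -0.0, -0.2]
wrist_force: [0.3, 0.0, -0.7]
width: 0.117
t: 27.0
ee_pos: [664.5, -91.4, 168.7]
tool_rot: [3.141, -0.0, -0.202]
wrist_force: [-0.9, -0.2, 0.0]
width: 0.12
t 27.05 tcp [663.7 -93.3 168.7] tray [-125.   135.9] yaw [179.9  -0.  -11.7] w 0.117 F [-0.6 -2.9  0.1]
top G [242.7 188.1] 152 [31.5  5.6]
top Y [243.3 122.5] 68 [-152.1  -32.7]
scene G [269.3 181. ] 51 [ 7.1 11.9]
scene Y [307.8 226.6] 82 [-155.6  -32.8]
```

View pics/t23.png

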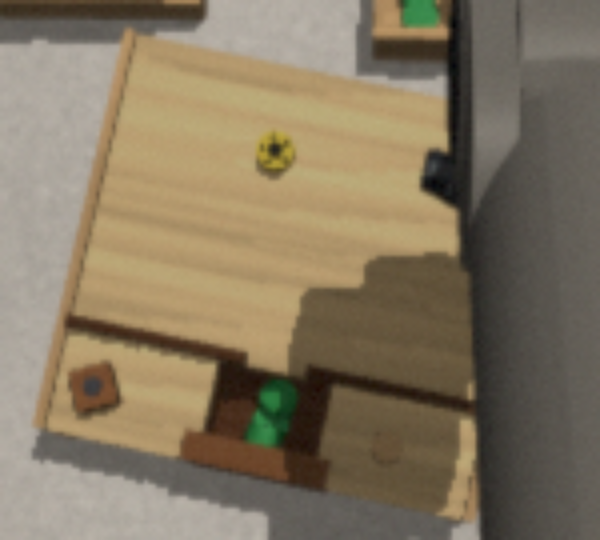

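View pics/s23.png

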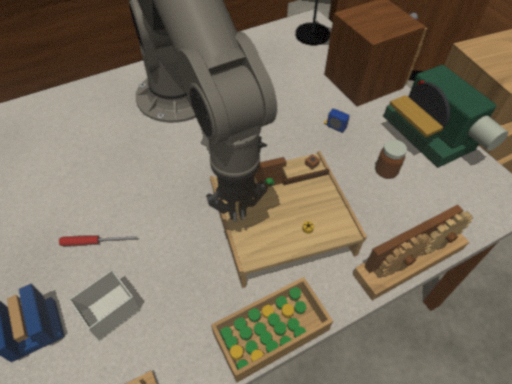

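```bash
python3 -m crank '[[[0,0,0],[0,1.5,0],0.12],[[0,0,0],[0,0,0],0.12]]';python3 - <<'E'
from h import *
for n in("top","scene"):
    c=viewer.capture(n);m=cv2.inRange(cv2.cvtColor(c["image"],cv2.COLOR_RGB2HSV),*G)
    vs,us=np.nonzero(m);o=np.array(c["origin"]);R=Ro.from_euler("xyz",c["attitude"]).as_matrix();K=c["mtx"]
    d=c["z_map"][vs,us]
    p=o+(np.c_[(us-K[0,2])/K[0,0]*d,-(vs-K[1,2])/K[1,1]*d,-d])@R.T
    t=tr(p);k=(t[:,0]>-12)&(t[:,0]<60)&(abs(t[:,1])<45)
    z=p[k,2];print(n,k.sum(),np.percentile(z,[0,10,25,50,75,90,100]).round(1),t[k].min(0).round(1),t[k].max(0).round(1))
    for i in np.argsort(-z)[:5]: print(t[k][i].round(1),z[i].round(1))
    h,w=(85,175) if n=="top" else (150,230)
    cv2.imwrite(f"pics/{n}24.png",cv2.resize(c["image"][160:210,215:275,::-1],None,fx=10,fy=10))
E
```

```text
t: 27.4
ee_pos: [660.8, -103.5, 168.9]
tool_rot: [3.141, -0.0, -0.2]
wrist_force: [-0.2, -0.1, -1.1]
width: 0.12
top 153 [ 3.8 24.4 33.2 39.3 45.6 50.5 53.7] [  1.1 -14.2] [52.2 15.8]
[46.7  1.5] 53.7
[47.3 -1.3] 53.7
[50.1 -0.7] 53.5
[40.3  3.1] 53.0
[45.  -4.9] 52.8
scene 50 [ 41.8  44.9  48.   50.6  52.1  54.7 105.1] [ -2.9 -13.2] [55.1 25.8]
[-2.9 21.8] 105.1
[-2.  24.3] 105.0
[ 1.5 25.8] 101.3
[38.4  1. ] 56.5
[43.7  2.1] 55.2
```

View pics/top24.png

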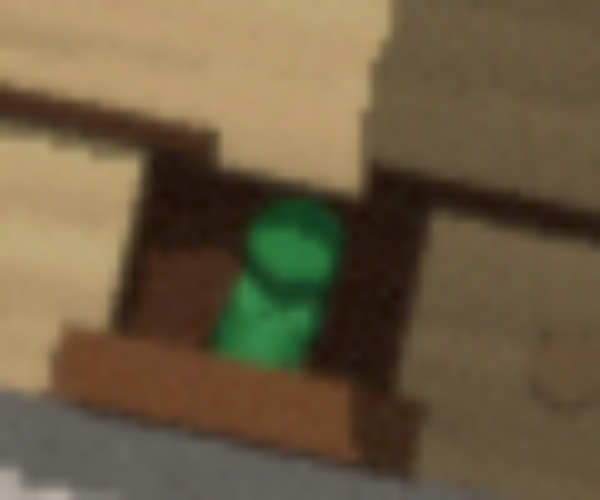

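```bash
python3 -m crank '[[[0,0,0],[0,0,-2],0.12],[[0,0,0],[0,0,0],0.12],[[0,0,0],[0,0,0],0.12]]';python3 - <<'E'
from h import *
caps();st();print(robot.hand_in())
E
```

```text
t: 27.88
ee_pos: [661.1, -102.4, 189.4]
tool_rot: [-3.141, -0.001, -0.199]
wrist_force: [0.5, -0.4, -0.5]
width: 0.12
top G [242.7 188.2] 151 [31.8  5.7]
top Y [243.3 122.4] 70 [-152.4  -32.8]
scene G [269.  181.1] 54 [ 7.  12.8]
scene Y [307.7 226.5] 81 [-155.3  -32.7]
t 27.98 tcp [ 660.8 -102.6  188.7] tray [-124.   145.6] yaw [-180.     0.   -11.4] w 0.115 F [-0.2  1.1 -0. ]
the job is handed in; nothing more can be done
None
```

All three green caps are in the slot, and I handed the job in at about 28 s of the 64 s allowed. I swept each cap along the deck with the slightly opened fingertips, one at a time, and none was lifted.

**Green caps:** The top view after each of the first and third sweeps, and once between the second and third, showed the caps in the slot. The third rests tilted on the other two. In the top view's depth map the highest green point in the slot was about 54 mm above the table, against the 72 mm limit. The last two looks showed no movement.

**Readings that disagreed:** In the last scene-camera depth check, a few edge pixels read about 101–105 mm. They lie at the fence line beside the gripper, so I took them as mixed-depth artefacts, because the top view shows no green there.

**Yellow cap:** It stayed within about 1 mm of its starting position in both fixed views.

**Other things:** I saw no sign that the dowel, the block or the things on the table had moved, but I only judged these by eye. The gripper was about 100 mm above the deck and touching nothing at the end.

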